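# Hang the hay rack to dry and start the fan

### The job

Hang the washed green saddle hay rack over the steel bar of the drying stand, one basket on each side of the bar, on a free stretch where it touches neither the posts nor the blue guard; lower it on rather than dropping it, and let go. Then slide the stand's black fan grip all the way to its stop at the end with the green dot. Leave all the other things where they are.

Things in the scene. Friction and masses are not known exactly. Their poses are not given: they have to be found in the camera images.
- dryer: white fixed drying stand: base 260 (x) x 345 (y, -160 to 185) x 35 high, steel bar along its y on two posts. Origin on the table under the middle of the bar's length, z up; -x side faces the robot. Posts 22 x 14 at x = 50, y = -152 and 152, ending at the bar. Fan slide on the front deck (deck top 35 high); a green dot at x = -90, y = 128 marks the end to slide to
- rail_mid (a point): middle of the bar's axis, 165 above the table, axes as the stand's; the round bar is 16 in diameter, clear length 290 (y = +-145 of this point) between the posts
- mast_top (a point): top, 290 above the table, of the stand's thin upright sensor mast (grey, orange tip, 18 across, fixed) at x = 50, y = 173 of the stand, just beyond the +y post: a carried rack must go round or over it
- fan_slide (a joint): fan slide, m along the stand's +y: 0 at the far end from the green dot, 0.100 at the stop at the green dot. Stiff (about 1.5 N), no spring, stays where it is left
- fan_slide_top (a point): centre of the top of the black fan grip, an upright block 28 (x of the stand) x 20 (y) x 40 high; its top is 89.5 above the table. It runs on a fixed track 40 wide, 150 long (y), top 49 above the table, centred at x = -90, y = 30 of the stand
- rack: green plastic saddle hay rack, 0.28 kg, standing on the table; origin: centre of its underside, z up. 130 wide over two slatted baskets (x), 74 long (y), same both ways round. A tunnel along y, open below: walls 63 apart, 45 degree roof (inner apex 111 above the underside). Grip ridge on top along y: 12 thick (x), 60 long, 112 to 151 above the underside; roof slopes off beside it
- rack_saddle (a point): point inside the rack, on its centre line 100 above the underside, where the axis of the bar lies when the rack hangs properly; axes as the rack's. The rack hangs stably and centres itself on the bar
- guard: blue plastic splash guard already hanging on the bar, a small folded roof 61 wide across the bar (x), 50 long along the bar (y), 88 high, its top about 18 above the bar's axis; origin at the centre of its underside, below the bar. Leave alone
- bowl: white ceramic rabbit bowl, 120 across, 55 high, origin under its centre. Leave alone
- jar: clear plastic pellet jar with a green twist cap, 90 across, 170 high, origin under its centre. Leave alone
- tin: treat tin, 70 across, 90 high, origin under its centre. Leave alone
- chew_block: wooden chew block 45 x 45 x 50 high, standing on the stand's front deck near the end away from the green dot; origin under its centre. Leave alone
- comb: flat steel grooming comb, 170 long (x) x 37 wide, 8 thick, origin near its middle, at the table. Leave alone
- scoop: grey plastic litter scoop, 210 long (its x from -100 to +110), 85 wide, 30 high, origin under the joint of pan (+x) and handle (-x). Leave alone
Not all that is in view belongs to the job. There is more than one size of the rack; the one meant has the size given above.

How it is judged:
On the way, in this order (a step that is already met when the one before it is completed fails the run):
1. the rack hangs over the bar, released (x of rack_saddle in the frame of rail_mid between -0.01 and 0.01 m and z of rack_saddle in the frame of rail_mid between -0.01 and 0.01 m and y of rack_saddle in the frame of rail_mid between -0.105 and 0.105 m and angle between the y axis of rack and the y axis of dryer, either way round below 0.15 rad and angle between rack's own z axis and vertical below 0.2 rad and contact force between rack and dryer above 0.8 N and contact force between rack and guard below 0.05 N and contact force between rack and the fingers below 0.05 N and linear speed of rack below 0.03 m/s and angular speed of rack below 0.3 rad/s), for 0.3 s.
2. the fan slide is at its stop at the green dot (value of joint fan_slide above 0.094 m), for 0.2 s.
At the end, for the whole second after the job is handed in: Rack at rest on the bar, released: saddle point within 10 mm of the bar's axis across and in height, within 105 mm of the bar's middle, in line with the bar within 0.15 rad, upright within 0.2 rad, not touching the guard; fan slide beyond 94 of 100 mm (all of step 1 and value of joint fan_slide above 0.094 m).
It fails at once if the rack is dropped (falls freely faster than 0.6 m/s) (linear speed of rack above 0.6 m/s and contact force between rack and the fingers below 0.05 N).
It fails at once if the blue guard is moved more than 25 mm along or off the bar (distance of guard from where it was at the start of the episode above 0.025 m).
It fails at once if the bowl, jar, tin, chew block, comb or scoop is moved more than 25 mm (distance of any of bowl, jar, tin, chew_block, comb, scoop from where it was at the start of the episode above 0.025 m).
It also fails if it takes over 64 s, if anything falls off the work surface, if the arm or the gripper's body presses on something with over 40 N, if the wrist force passes 120 N, or if a joint passes its speed limit or range.

### The arm

A 6-joint arm with a two-finger parallel gripper is mounted at the origin on the work surface. World frame = base frame: x ahead of the robot, y to its left, z up, the work surface at z = 0. Lengths are in m, angles in rad, forces in N, time in s.
With the tool pointing down it reaches from about 0.375 to 0.9 m from the base axis. Payload 3.1 kg.
Tool frame: the origin (TCP) lies between the finger pads; the fingertips stand 22 mm ahead of it and the grasp point (between the pads) lies 3 mm ahead of it; z points along the fingers, y is the line along which they close (so a half turn about z gives the same grasp; the last joint's range is limited). The gripper opens to 87 mm and grips with 3 to 60 N. Pads are 19 mm wide; open, the fingers measure 117 mm over their backs; the gripper's body (75 mm by 190 mm) begins 51 mm behind the grasp point.
Start: joints at [-1.359, 0.527, 1.433, -0, 1.181, -0.178], TCP at [0.238, -0.578, 0.245] pointing down, gripper open.
Joint ranges: [-3.08, 3.08], [-0.75, 2.2], [0.22, 2.44], [-1.43, 4.57], [0, 2.65], [-2.85, 2.85]. Speed limits (rad/s): [2.79, 2.79, 3.14, 3.14, 3.14, 3.14].

### API

Orientations are given as a unit quaternion [x, y, z, w].
In Python, from rig import robot gives the robot as it stands.
- The arm moves only by the tool move_arm, never from a script. Its argument "series" is text: rows parted by semicolons, each of 6 numbers parted by spaces: the shift along the tool's x, y, z in mm, then the turn, a rotation vector about the tool's x, y, z in degrees. In form: dx dy dz ax ay az; .... A call has 1 to 8 rows; each row is the pose to reach, as a shift and turn from the pose commanded when the call began, along the tool's axes at that moment; what a row does not reach only later rows make up. A row lasts 1/12 s, in which the tool goes at most 41.7 mm and 7.16 degrees, less where a joint would pass 70% of its speed; a pose out of reach is approached as far as the arm can. A call with a gripper value outside its range is refused whole. "jaw" is the opening, from 0 (shut) to 1 (fully open), set as the call begins (left out, the last holds). The fingers move at their own pace and stop on an object; "newtons" is the grip in N (left out, the last holds). Time passes only in rows, so rows that repeat a pose let the fingers close. It gives the time, the measured TCP pose, the force, the opening and the grip force at its end, in the units of the state.
- robot.get_obs(): the state, without advancing time (a new reading comes with each control period).
- robot.camera(name): name is "scene" or "top"; returns a dict with "img" (480x640x3 uint8, red, green, blue), "mtx" (3x3 intrinsics, pixels), "distortion" ([k1, k2, p1, p2, k3] as OpenCV has them; the pictures are not rectified), "world_to_cam" (4x4, takes a point from world to camera coordinates). Camera axes: x right, y down, z forward; pixel columns grow to the right and rows downward; lengths in m; the calibration is good to about 2 mm. A picture is of the moment at which its call begins. There is no depth.
- robot.hand_in(): hands the job in; it is judged then, once.
Trained networks look in a picture, given as the dict that the camera call returned (one of the last four; its "shot" number tells which), for a name from the list of things; names that differ only in an ending like _2 or _b are one class to them, and where a whole thing is asked for, a point or a joint stands for the part that bears it (a point fixed in the world has none). Each returns a list of dicts, best first, with "p" (0 to 1); they miss things now and then, are a little off and sometimes report something else, mostly with a low value. They report only what shows in the picture. A call takes as long as a camera call. They do not tell look-alikes from the thing itself.
- robot.search_frame(picture, thing): "xyz" ([x, y, z] in m, in world coordinates, good to about 4 mm: the middle of the surface that is visible of it).
- robot.tip_of(picture, thing): "xyz" ([x, y, z] in m, in world coordinates, good to about 4 mm: a listed point, or the origin of a listed thing).
The state is a dict: "time": time; "q": joint angles; "joint_velocities": joint speeds; "joint_torque": joint torques, N m; "position": TCP position; "tool_rot": TCP orientation; "ft_force": force on the tool from outside, world axes, zero at the start; "moment": the same for the moment, N m; "grip_width": finger opening in m; "grip_force": force on a finger pad.
Only numpy, scipy, OpenCV 4.12 (cv2) and the standard library are available. Lean on these libraries where they do the work, as an engineer would, in place of code of your own. Each camera call takes 0.05 s, during which the arm holds its last target. There are 200 camera calls.

## Working session

There is one attempt and no reset: what is moved stays moved. The work goes in short steps, Python scripts to look and compute and a tool call to move; the robot and the scene stay as the last step left them, time stands still between calls to the robot, and variables do not carry over. Pictures are saved under pics/ and viewed, at most 10 in all, crops included, and the job is handed in when it is done.

Besides the shell and the picture viewer there is one more tool, called as name(argument=value, ...) on one line, values as JSON. move_arm: Moves the arm, as the interface text tells. Its arguments: {"type":"object","properties":{"series":{"type":"string"},"jaw":{"type":"number"},"newtons":{"type":"number"}},"required":["series"]}

```bash
mkdir -p pics; ls
python3 - <<'E'
from rig import robot
import cv2
for n in ("scene","top"):
    c=robot.camera(n); cv2.imwrite(f"pics/{n}0.png",c["img"][:,:,::-1])
    for t in ["rack","rack_saddle","dryer","rail_mid","mast_top","fan_slide_top","guard","chew_block","jar","bowl","tin","comb","scoop"]:
        for f in ("tip_of","search_frame"):
            if f=="search_frame" and t not in("rack","guard"): continue
            r=getattr(robot,f)(c,t)
            print(n,f,t,[( [round(float(v),3) for v in d["xyz"]],round(float(d["p"]),2)) for d in r[:4]])
print(robot.get_obs())
E
```

```text
pics
scene tip_of rack [([0.531, -0.405, -0.001], 0.82), ([0.477, -0.649, -0.0], 0.8), ([0.36, -0.433, 0.002], 0.55), ([0.655, 0.025, 0.16], 0.32)]
scene search_frame rack [([0.476, -0.632, 0.123], 0.9), ([0.369, -0.422, 0.041], 0.56)]
scene tip_of rack_saddle [([0.474, -0.65, 0.146], 0.83), ([0.529, -0.406, 0.1], 0.68), ([0.357, -0.425, 0.074], 0.58)]
scene tip_of dryer [([0.6, 0.017, 0.001], 0.9)]
scene tip_of rail_mid [([0.655, 0.024, 0.163], 0.7)]
scene tip_of mast_top [([0.632, 0.194, 0.291], 0.72), ([0.505, 0.037, 0.09], 0.28)]
scene tip_of fan_slide_top [([0.507, 0.037, 0.088], 0.42)]
scene tip_of guard [([0.648, 0.088, 0.099], 0.61)]
scene search_frame guard [([0.671, 0.087, 0.161], 0.91)]
scene tip_of chew_block [([0.533, -0.124, 0.038], 0.66), ([0.724, 0.355, 0.001], 0.33)]
scene tip_of jar [([0.724, 0.353, 0.001], 0.9)]
scene tip_of bowl [([0.566, 0.35, -0.005], 0.83)]
scene tip_of tin [([0.701, -0.335, -0.001], 0.96), ([0.302, -0.276, 0.002], 0.64)]
scene tip_of comb [([0.292, 0.234, 0.0], 0.71)]
scene tip_of scoop [([0.299, -0.279, -0.001], 0.92)]
top tip_of rack [([0.36
[... 1176 characters left out ...]
[-1.35948077e+00,  5.27501129e-01,  1.43267682e+00,  4.51692628e-06,
        1.18140648e+00, -1.78499668e-01]), 'joint_velocities': array([ 9.74597672e-04, -5.08449690e-04, -2.29509517e-03, -3.01856465e-04,
       -3.49189132e-05,  7.65725474e-04]), 'joint_torque': array([ 6.08074661e-04, -4.39992642e+01, -1.76975209e+01,  6.33420004e-02,
        5.05463651e-02, -3.23103882e-05]), 'position': array([ 0.23753697, -0.57808851,  0.2445551 ]), 'tool_rot': array([9.81065733e-01, 1.93675056e-01, 2.15659134e-06, 4.07753610e-06]), 'ft_force': array([-0.02531608, -0.08401128, -0.11081534]), 'moment': array([-0.02500698, -0.0255863 ,  0.02748777]), 'grip_force': 0.0, 'grip_width': 0.08698775682512222}
```

View pics/scene0.png

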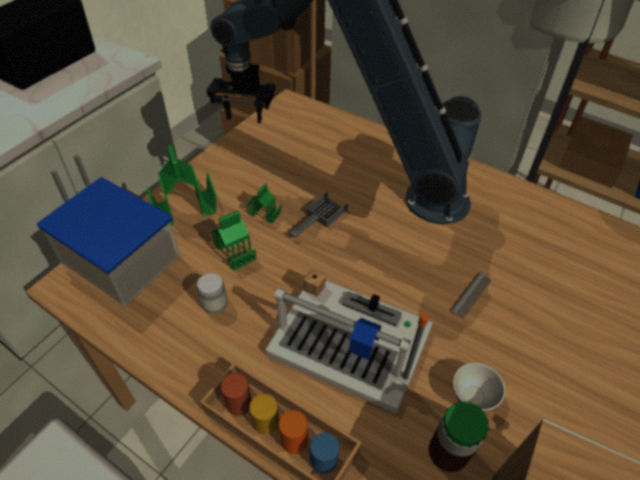

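View pics/top0.png

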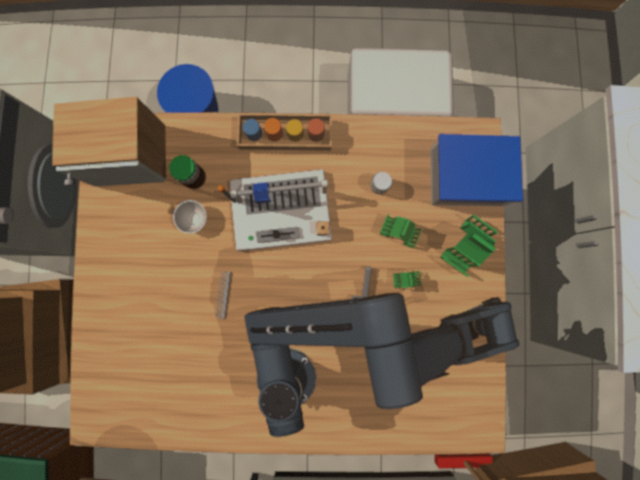

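```bash
cat > h.py <<'E'
import numpy as np, cv2
def proj(c,P):
    W=c["world_to_cam"]; return cv2.projectPoints(np.float64(P).reshape(-1,3),cv2.Rodrigues(W[:3,:3])[0],W[:3,3],np.float64(c["mtx"]),np.float64(c["distortion"]))[0][:,0]
def yawM(a): return np.array([[np.cos(a),-np.sin(a),0],[np.sin(a),np.cos(a),0],[0,0,1]])
E
python3 - <<'E'
from rig import robot
from h import *
from scipy.optimize import minimize
C=[robot.camera(n) for n in("scene","top")]
for n in("dryer","rail_mid","mast_top","fan_slide_top"):
    print(n,[np.round(d["xyz"],3).tolist() for c in C for d in robot.tip_of(c,n)[:1]])
M=[]
for c in C:
    hsv=cv2.cvtColor(c["img"],cv2.COLOR_RGB2HSV); m=cv2.inRange(hsv,(45,90,40),(80,255,255))
    u=proj(c,[[.53,-.404,.08]])[0]
    k=cv2.connectedComponentsWithStats(cv2.morphologyEx(m,cv2.MORPH_CLOSE,np.ones((3,3))))
    i=min(range(1,k[0]),key=lambda i:np.hypot(*(k[3][i]-u))+(k[2][i][4]<80)*99)
    print(k[2][i],k[3][i],u)
    y,x=np.nonzero(k[1]==i); h=cv2.convexHull(np.float32(np.c_[x,y])); M.append(h)
def model(p):
    x,y,a,h=p
    b=[[sx*.065,sy*.037,z] for sx in(-1,1) for sy in(-1,1) for z in(0,h)]+[[sx*.006,sy*.03,.151] for sx in(-1,1) for sy in(-1,1)]
    return np.array(b)@yawM(a).T+[x,y,0]
def cost(p):
    s=0
    for c,h in zip(C,M):
        g=cv2.convexHull(np.float32(proj(c,model(p))))
        i=cv2.intersectConvexConvex(g,h)[0]; s+=1-i/(cv2.contourArea(g)+cv2.contourArea(h)-i)
    return s
for a in np.radians(range(-90,90,15)):
    r=min((minimize(cost,[.53,-.404,a,h],method="Nelder-Mead",options=dict(initial_simplex=np.array([.53,-.404,a,h])+np.vstack([np.zeros(4),np.diag([.01,.01,.1,.02])]))) for h in(.06,)),key=lambda r:r.fun)
    print(round(np.degrees(a)),np.round(r.x,3),round(np.degrees(r.x[2]),1),round(r.fun,3))
    if 'B' not in dir() or r.fun<B.fun: B=r
out=[]
for c in C:
    u=proj(c,[[.53,-.404,.08]])[0].astype(int); im=c["img"][:,:,::-1][u[1]-35:u[1]+35,u[0]-35:u[0]+35].copy()
    im=cv2.resize(im,None,fx=5.7,fy=5.7,interpolation=cv2.INTER_CUBIC)
    q=((proj(c,model(B.x))-u+35.5)*5.7).astype(int)
    cv2.polylines(im,[cv2.convexHull(q[8:])],True,(0,0,255),1);cv2.polylines(im,[cv2.convexHull(q[:8:2])],True,(255,0,255),1)
    cv2.polylines(im,[cv2.convexHull(q[1:8:2])],True,(255,255,0),1)
    out.append(im)
cv2.imwrite("pics/fit.png",np.hstack(out))
E
```

```text
dryer [[0.603, 0.018, 0.0], [0.604, 0.019, 0.0]]
rail_mid [[0.655, 0.026, 0.163], [0.654, 0.026, 0.168]]
mast_top [[0.631, 0.197, 0.289], [0.634, 0.196, 0.289]]
fan_slide_top [[0.508, 0.037, 0.09], [0.729, 0.352, -0.002]]
[ 212  211   43   59 1266] [232.9478673  238.62559242] [230.84004425 233.56506246]
[381 217  36  30 635] [399.31338583 228.96220472] [402.37794054 229.37334353]
-90 [ 0.529 -0.403 -1.903  0.   ] -109.1 0.27
-75 [ 0.529 -0.403 -1.904  0.   ] -109.1 0.27
-60 [ 0.529 -0.403 -1.903  0.   ] -109.0 0.27
-45 [ 0.529 -0.403 -1.903  0.   ] -109.0 0.27
-30 [ 0.529 -0.403  1.233 -0.   ] 70.6 0.27
-15 [ 0.529 -0.403  1.239  0.   ] 71.0 0.27
0 [ 0.529 -0.403  1.239  0.   ] 71.0 0.27
15 [ 0.529 -0.403  1.239  0.   ] 71.0 0.27
30 [ 0.529 -0.403  1.238  0.   ] 70.9 0.27
45 [ 0.529 -0.403  1.239  0.   ] 71.0 0.27
60 [ 0.529 -0.403  1.251  0.   ] 71.7 0.27
75 [ 0.529 -0.403  1.239  0.   ] 71.0 0.27
```

View pics/fit.png

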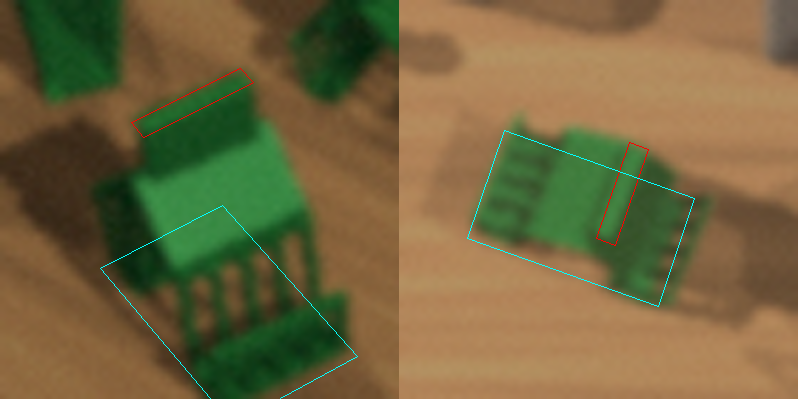

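move_arm(series="42 -6 0 0 0 5;84 -13 0 0 0 11;126 -19 0 0 0 17;168 -26 0 0 0 23;210 -32 0 0 0 29;252 -38 0 0 0 35;294 -45 0 0 0 40;320 -49 0 0 0 44.3", jaw=1, newtons=25)

```text
time: 2.77
position: [0.5175, -0.4089, 0.2446]
tool_rot: [0.981, -0.192, 0.0, -0.0]
ft_force: [-0.3, -0.7, -0.0]
grip_width: 0.0873
grip_force: 0.0
```

Run:
```python
from rig import robot
from h import *
C=[robot.camera(n) for n in("scene","top")]
o=robot.get_obs(); print(o["time"],o["position"],o["tool_rot"],o["q"])
for c in C:
    for f in ("rack","rack_saddle"):
        print(f,[np.round(d["xyz"],3).tolist() for d in robot.tip_of(c,f)])
    print(robot.search_frame(c,"rack")[:2])
c=C[0]; u=proj(c,[[.53,-.404,.15]])[0].astype(int)
cv2.imwrite("pics/s1.png",cv2.resize(c["img"][u[1]-70:u[1]+50,u[0]-80:u[0]+80,::-1],None,fx=5,fy=5,interpolation=cv2.INTER_CUBIC))
```

```text
2.8667 [ 0.51923071 -0.40757245  0.24451777] [ 9.82189941e-01 -1.87887165e-01  1.02408673e-03 -5.33161025e-04] [-0.83536978  0.57550615  1.33924761  0.00221531  1.22584688  1.11269985]
rack [[0.475, -0.647, -0.001], [0.53, -0.408, -0.002], [0.362, -0.434, 0.0], [0.508, 0.04, 0.088], [0.534, -0.124, 0.04], [0.297, -0.279, -0.002]]
rack_saddle [[0.475, -0.647, 0.145], [0.36, -0.425, 0.069], [0.529, -0.406, 0.102]]
[{'xyz': [0.3646, -0.424, 0.0408], 'p': 0.92}, {'xyz': [0.5435, -0.383, 0.0854], 'p': 0.64}]
rack [[0.477, -0.646, -0.003], [0.361, -0.426, -0.001], [0.531, -0.406, -0.0]]
rack_saddle [[0.479, -0.647, 0.142], [0.356, -0.43, 0.071], [0.532, -0.4, 0.1]]
[{'xyz': [0.3567, -0.4225, 0.0657], 'p': 0.89}, {'xyz': [0.4633, -0.6348, 0.1261], 'p': 0.86}]
```

View pics/s1.png

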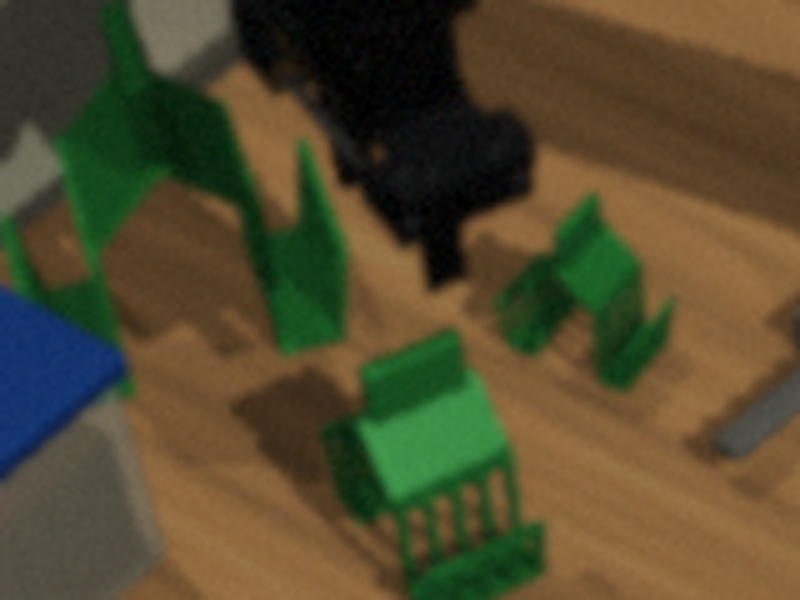

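move_arm(series="6 -6 5 0 0 0;12 -11 20 0 0 0;12 -11 35 0 0 0;12 -11 45 0 0 0;12 -11 50 0 0 0;12 -11 50 0 0 0;12 -11 50 0 0 0")

```text
time: 3.75
position: [0.5301, -0.4055, 0.194]
tool_rot: [0.982, -0.191, -0.0, -0.0]
ft_force: [-0.0, 0.1, 0.3]
grip_width: 0.0869
grip_force: 0.0
```

Run:
```python
from rig import robot
from h import *
C=[robot.camera(n) for n in("scene","top")]
o=robot.get_obs(); print(o["time"],o["position"],o["tool_rot"])
print([robot.tip_of(c,"rack_saddle") for c in C[:1]])
c=C[0]; u=proj(c,[[.53,-.404,.15]])[0].astype(int)
im=cv2.resize(c["img"][u[1]-50:u[1]+50,u[0]-50:u[0]+50,::-1],None,fx=6,fy=6,interpolation=cv2.INTER_CUBIC)
p=o["position"]
for k,a in((-22,(0,0,255)),(-25,(255,0,255))):
    d=np.radians(k); R=np.array([np.cos(d),np.sin(d),0])*.03
    q=((proj(c,[np.r_[.530,-.405,.151]-R,np.r_[.530,-.405,.151]+R])-u+50.4)*6).astype(int)
    cv2.line(im,q[0].tolist(),q[1].tolist(),a,1)
cv2.imwrite("pics/s2.png",im)
```

```text
3.85 [ 0.53052534 -0.40590204  0.19518974] [ 9.81670539e-01 -1.90584347e-01  6.13618149e-04  4.27415940e-04]
[[{'xyz': [0.363, -0.4247, 0.0741], 'p': 0.79}, {'xyz': [0.526, -0.4018, 0.104], 'p': 0.76}, {'xyz': [0.4752, -0.647, 0.1452], 'p': 0.61}]]
```

View pics/s2.png

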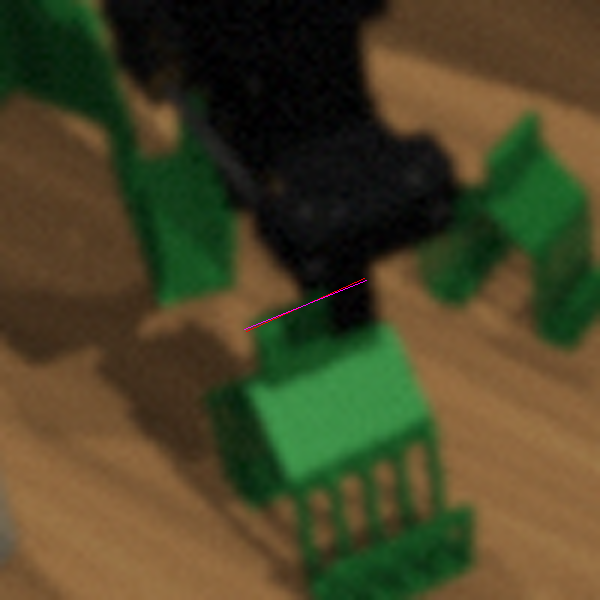

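move_arm(series="0 0 15 0 0 0;0 0 30 0 0 0;0 0 42 0 0 0;0 0 50 0 0 0;0 0 55 0 0 0;0 0 55 0 0 0;0 0 55 0 0 0")

```text
time: 4.48
position: [0.5303, -0.4056, 0.1397]
tool_rot: [0.982, -0.191, 0.0, 0.0]
ft_force: [-0.2, -0.4, 0.3]
grip_width: 0.0873
grip_force: 0.0
```

move_arm(series="0 0 0 0 0 0;0 0 0 0 0 0;0 0 0 0 0 0;0 0 0 0 0 0;0 0 0 0 0 0;0 0 0 0 0 0;0 0 0 0 0 0;0 0 0 0 0 0", jaw=0, newtons=30)

```text
time: 5.15
position: [0.5301, -0.4054, 0.1396]
tool_rot: [0.982, -0.191, -0.0, -0.0]
ft_force: [-0.3, -0.4, 0.1]
grip_width: 0.0419
grip_force: 0.0
```

move_arm(series="0 0 0 0 0 0;0 0 0 0 0 0;0 0 0 0 0 0;0 0 0 0 0 0;0 0 0 0 0 0;0 0 0 0 0 0;0 0 0 0 0 0;0 0 0 0 0 0")

```text
time: 5.82
position: [0.5298, -0.4052, 0.1389]
tool_rot: [0.982, -0.191, -0.001, -0.0]
ft_force: [-0.3, -0.1, -4.0]
grip_width: 0.0116
grip_force: 30.0
```

move_arm(series="0 0 -5 0 0 0;0 0 -15 0 0 0;0 0 -30 0 0 0;0 0 -50 0 0 0;0 0 -70 0 0 0;0 0 -90 0 0 0;0 0 -100 0 0 0;0 0 -100 0 0 0")

```text
time: 6.48
position: [0.5315, -0.4069, 0.2436]
tool_rot: [0.982, -0.191, 0.003, 0.002]
ft_force: [0.5, -1.1, -2.4]
grip_width: 0.0117
grip_force: 30.0
```

move_arm(series="0 0 -20 0 0 -5;0 0 -45 0 0 -11;0 0 -70 0 0 -18;0 0 -90 0 0 -25;0 0 -105 0 0 -32;0 0 -110 0 0 -39;0 0 -110 0 0 -45;0 0 -110 0 0 -50")

```text
time: 7.15
position: [0.5298, -0.4051, 0.349]
tool_rot: [0.97, 0.245, -0.0, -0.0]
ft_force: [-0.3, -0.1, -3.0]
grip_width: 0.0117
grip_force: 30.0
```

move_arm(series="0 0 0 0 0 -6;0 0 0 0 0 -13;0 0 0 0 0 -20;0 0 0 0 0 -27;0 0 0 0 0 -34;0 0 0 0 0 -41;0 0 0 0 0 -46;0 0 0 0 0 -50")

```text
time: 7.82
position: [0.5296, -0.4049, 0.3478]
tool_rot: [0.776, 0.631, -0.0, -0.002]
ft_force: [0.1, -0.2, -2.1]
grip_width: 0.0121
grip_force: 30.0
```

move_arm(series="0 0 0 0 0 -6;0 0 0 0 0 -12;0 0 0 0 0 -17;0 0 0 0 0 -19.3;0 0 0 0 0 -19.3;0 0 0 0 0 -19.3")

```text
time: 8.32
position: [0.5298, -0.4051, 0.3483]
tool_rot: [0.661, 0.75, 0.0, -0.001]
ft_force: [-0.6, -0.0, -3.4]
grip_width: 0.0121
grip_force: 30.0
```

Run:
```python
from rig import robot
from h import *
C=[robot.camera(n) for n in("scene","top")]
o=robot.get_obs(); print(o["time"],o["position"],o["tool_rot"],o["q"])
for n in("rack_saddle","rack","rail_mid","mast_top","guard"):
  print(n,[np.round(d["xyz"],3).tolist() for c in C for d in robot.tip_of(c,n)[:4]])
c=C[0]; u=proj(c,[o["position"]])[0].astype(int)
cv2.imwrite("pics/s3.png",cv2.resize(c["img"][u[1]-50:u[1]+70,u[0]-80:u[0]+80,::-1],None,fx=5,fy=5,interpolation=cv2.INTER_CUBIC))
```

```text
8.4167 [ 0.52993079 -0.40523923  0.34883207] [ 6.60780788e-01  7.50578655e-01  6.21651586e-05 -6.55042603e-04] [-8.20007284e-01  5.00180019e-01  1.18450319e+00 -4.67426741e-06
  1.45822541e+00 -9.47085638e-01]
rack_saddle [[0.526, -0.41, 0.314], [0.475, -0.646, 0.144], [0.359, -0.426, 0.072], [0.478, -0.646, 0.14], [0.53, -0.405, 0.312], [0.356, -0.428, 0.074]]
rack [[0.533, -0.405, 0.211], [0.36, -0.434, -0.001], [0.479, -0.645, -0.0], [0.357, -0.426, -0.001], [0.526, -0.407, 0.213], [0.729, 0.348, 0.0]]
rail_mid [[0.656, 0.028, 0.161], [0.653, 0.022, 0.168]]
mast_top [[0.634, 0.195, 0.289], [0.632, 0.197, 0.29]]
guard [[0.645, 0.087, 0.096], [0.537, -0.124, 0.038], [0.704, -0.328, -0.001]]
```

View pics/s3.png

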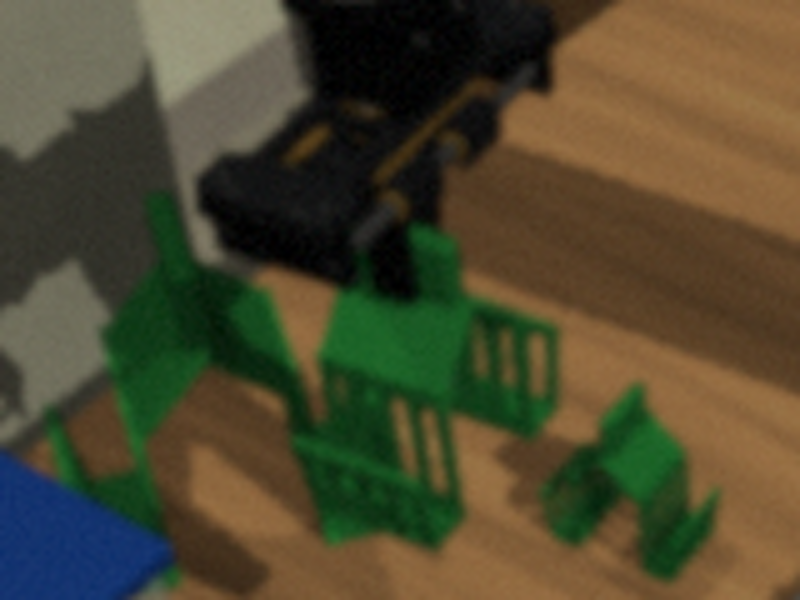

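move_arm(series="10 5 0 0 0 0;30 15 0 0 0 0;60 30 0 0 0 0;92 46 0 0 0 0;124 62 0 0 0 0;156 78 0 0 0 0;188 94 0 0 0 0;220 110 0 0 0 0")

```text
time: 9.58
position: [0.6115, -0.1706, 0.3498]
tool_rot: [0.66, 0.751, 0.0, -0.0]
ft_force: [1.6, 0.2, -3.6]
grip_width: 0.0119
grip_force: 30.0
```

move_arm(series="30 15 0 0 0 0;60 30 0 0 0 0;86 43 0 0 0 0;106 53 0 0 0 0;120 60 0 0 0 0;130 65 0 0 0 0;136 68 0 0 0 0;136 68 0 0 0 0")

```text
time: 10.25
position: [0.6614, -0.0287, 0.3495]
tool_rot: [0.66, 0.751, 0.0, -0.0]
ft_force: [-0.4, 0.5, -3.2]
grip_width: 0.0119
grip_force: 30.0
```

Run:
```python
from rig import robot
from h import *
C=[robot.camera(n) for n in("scene","top")]
o=robot.get_obs(); print(o["time"],o["position"],o["tool_rot"],o["q"])
for n in("rack_saddle","rail_mid","guard"):
  print(n,[np.round(d["xyz"],3).tolist() for c in C for d in robot.tip_of(c,n)[:4]])
c=C[0]; u=proj(c,[o["position"]])[0].astype(int)
cv2.imwrite("pics/s4.png",cv2.resize(c["img"][u[1]-50:u[1]+70,u[0]-80:u[0]+80,::-1],None,fx=5,fy=5,interpolation=cv2.INTER_CUBIC))
```

```text
10.35 [ 0.66107174 -0.03060582  0.34948767] [ 6.60711577e-01  7.50639700e-01 -4.80763167e-04  1.46838988e-04] [-2.14363198e-01  4.90805939e-01  1.19910645e+00 -9.90074645e-04
  1.45189086e+00 -3.41509097e-01]
rack_saddle [[0.657, -0.034, 0.316], [0.476, -0.647, 0.144], [0.358, -0.425, 0.071], [0.478, -0.648, 0.14], [0.652, 0.024, 0.167]]
rail_mid [[0.658, 0.025, 0.159], [0.657, 0.023, 0.166]]
guard [[0.649, 0.085, 0.095], [0.646, 0.087, 0.097], [0.567, 0.351, -0.002]]
```

View pics/s4.png

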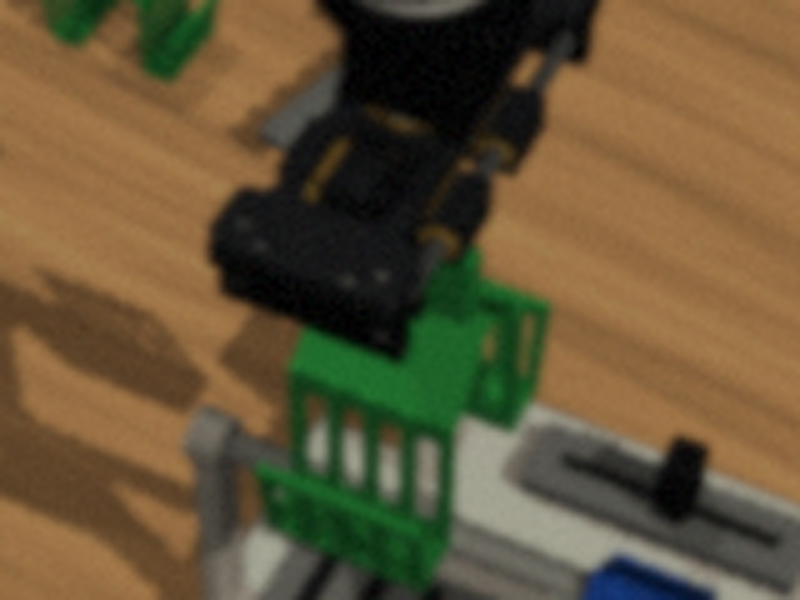

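move_arm(series="0 0 8 0 0 0;0 0 22 0 0 0;0 0 40 0 0 0;0 0 58 0 0 0;0 0 76 0 0 0;0 0 88 0 0 0;0 0 92 0 0 0;0 0 92 0 0 0")

```text
time: 11.32
position: [0.6605, -0.0296, 0.256]
tool_rot: [0.661, 0.751, -0.001, -0.001]
ft_force: [-0.8, -0.0, -2.8]
grip_width: 0.0115
grip_force: 30.0
```

move_arm(series="0 0 6 0 0 0;0 0 14 0 0 0;0 0 22 0 0 0;0 0 30 0 0 0;0 0 36 0 0 0;0 0 41 0 0 0;0 0 44 0 0 0;0 0 44 0 0 0")

```text
time: 11.98
position: [0.6608, -0.0295, 0.2125]
tool_rot: [0.66, 0.751, -0.0, -0.001]
ft_force: [-1.0, 0.0, -2.8]
grip_width: 0.0119
grip_force: 30.0
```

move_arm(series="0 0 2 0 0 0;0 0 4 0 0 0;0 0 5 0 0 0;0 0 6 0 0 0;0 0 7 0 0 0;0 0 8 0 0 0;0 0 8 0 0 0;0 0 8 0 0 0")

```text
time: 12.65
position: [0.6612, -0.0297, 0.2055]
tool_rot: [0.66, 0.751, -0.0, -0.0]
ft_force: [-0.6, -0.5, -2.9]
grip_width: 0.0116
grip_force: 30.0
```

move_arm(series="0 0 1 0 0 0;0 0 1 0 0 0;0 0 2 0 0 0;0 0 2 0 0 0;0 0 3 0 0 0;0 0 3 0 0 0;0 0 3 0 0 0")

```text
time: 13.23
position: [0.661, -0.0297, 0.2033]
tool_rot: [0.66, 0.751, -0.0, 0.0]
ft_force: [-3.1, -1.0, 2.6]
grip_width: 0.0117
grip_force: 30.0
```

move_arm(series="0 -1 0 0 0 0;0 -2 0 0 0 0;0 -2 0 0 0 0;0 -2 0 0 0 0")

```text
time: 13.57
position: [0.6607, -0.0298, 0.2033]
tool_rot: [0.66, 0.751, 0.001, 0.001]
ft_force: [1.8, 2.1, 2.7]
grip_width: 0.0117
grip_force: 30.0
```

move_arm(series="0 1 0 0 0 0;0 1 0 0 0 0;0 1 0 0 0 0;0 1 0 0 0 0;0 1 0 0 0 0;0 1 0 0 0 0", jaw=0.7)

```text
time: 14.07
position: [0.66, -0.0298, 0.2023]
tool_rot: [0.66, 0.751, -0.0, -0.0]
ft_force: [-1.1, -0.2, -0.3]
grip_width: 0.0438
grip_force: 0.0
```

move_arm(series="0 0 0 0 0 0;0 0 0 0 0 0;0 0 0 0 0 0;0 0 -5 0 0 0;0 0 -20 0 0 0;0 0 -45 0 0 0;0 0 -80 0 0 0;0 0 -100 0 0 0")

```text
time: 14.73
position: [0.6614, -0.0299, 0.3063]
tool_rot: [0.66, 0.751, 0.001, 0.002]
ft_force: [-0.4, 0.2, 1.0]
grip_width: 0.061
grip_force: 0.0
```

Run:
```python
from rig import robot
from h import *
C=[robot.camera(n) for n in("scene","top","scene","top")]
o=robot.get_obs(); print(o["time"],o["position"],o["tool_rot"],o["q"],o["grip_width"])
for n in("rack_saddle","rail_mid","guard","fan_slide_top","chew_block","dryer"):
  print(n,[np.round(d["xyz"],3).tolist() for c in C for d in robot.tip_of(c,n)[:4] if d["xyz"][1]>-.2])
c=C[0]; u=proj(c,[[.6,0,.1]])[0].astype(int)
cv2.imwrite("pics/s5.png",cv2.resize(c["img"][u[1]-75:u[1]+75,u[0]-100:u[0]+100,::-1],None,fx=4,fy=4,interpolation=cv2.INTER_CUBIC))
```

```text
14.9333 [ 0.66024268 -0.02974728  0.30340567] [6.60412942e-01 7.50902286e-01 3.29192174e-04 6.28098417e-04] [-2.13758662e-01  5.23023628e-01  1.26747645e+00 -3.61368780e-05
  1.34967474e+00 -3.41809534e-01] 0.061040177287406815
rack_saddle [[0.659, -0.03, 0.166], [0.658, -0.031, 0.163], [0.663, -0.034, 0.063], [0.659, -0.034, 0.067]]
rail_mid [[0.659, 0.024, 0.161], [0.653, 0.026, 0.166], [0.656, 0.028, 0.161], [0.655, 0.025, 0.166]]
guard [[0.649, 0.086, 0.093], [0.645, 0.085, 0.098], [0.65, 0.086, 0.094], [0.649, 0.086, 0.096]]
fan_slide_top [[0.508, 0.04, 0.09], [0.536, -0.125, 0.036], [0.508, 0.037, 0.086], [0.604, 0.018, 0.005]]
chew_block [[0.536, -0.123, 0.035], [0.633, 0.195, 0.291], [0.602, 0.021, -0.001], [0.536, -0.125, 0.033], [0.533, -0.125, 0.04], [0.536, -0.123, 0.036]]
dryer [[0.602, 0.018, 0.001], [0.659, -0.028, 0.167], [0.601, 0.023, 0.002], [0.606, 0.019, 0.003]]
```

View pics/s5.png

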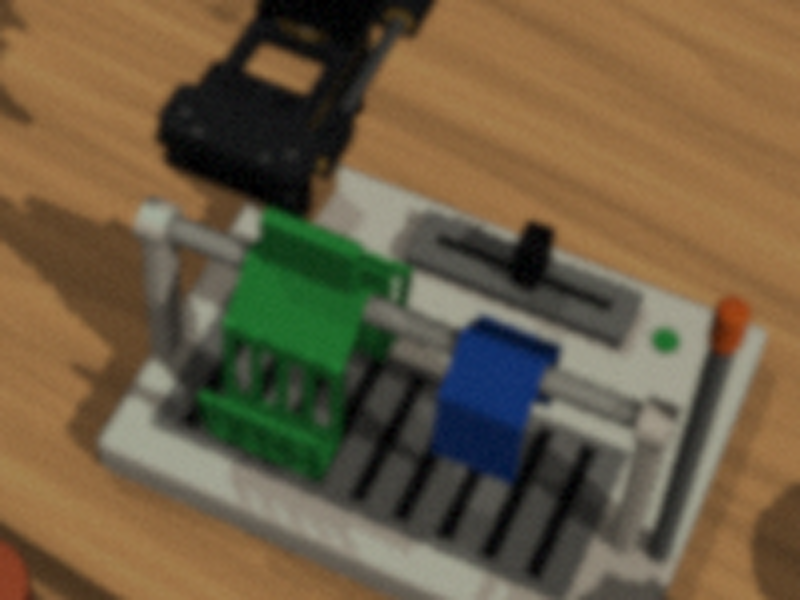

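move_arm(series="10 -15 0 0 0 6;20 -35 0 0 0 13;32 -55 0 0 0 20;46 -75 0 0 0 27;60 -97 0 0 0 34;74 -119 0 0 0 41;82 -133 0 0 0 48;87 -141 0 0 0 55", jaw=0.8)

```text
time: 16.8
position: [0.5069, 0.0395, 0.3027]
tool_rot: [0.933, 0.359, -0.001, -0.0]
ft_force: [0.8, -0.0, -0.2]
grip_width: 0.0694
grip_force: 0.0
```

move_arm(series="0 0 20 0 0 6;0 0 45 0 0 13;0 0 70 0 0 20;0 0 95 0 0 27;0 0 110 0 0 32;0 0 115 0 0 35;0 0 115 0 0 35;0 0 115 0 0 35")

```text
time: 17.47
position: [0.5095, 0.0385, 0.1875]
tool_rot: [0.998, 0.065, -0.0, -0.0]
ft_force: [-0.1, -0.1, 0.6]
grip_width: 0.0695
grip_force: 0.0
```

Run:
```python
from rig import robot
from h import *
C=[robot.camera(n) for n in("scene","top")]
o=robot.get_obs(); print(o["time"],o["position"],o["tool_rot"],o["q"],o["grip_width"])
for n in("rack_saddle","fan_slide_top","chew_block"):
  print(n,[np.round(d["xyz"],3).tolist() for c in C for d in robot.tip_of(c,n)[:4] if d["xyz"][1]>-.2])
c=C[0]; u=proj(c,[[.55,0,.15]])[0].astype(int)
cv2.imwrite("pics/s6.png",cv2.resize(c["img"][u[1]-75:u[1]+75,u[0]-100:u[0]+100,::-1],None,fx=4,fy=4,interpolation=cv2.INTER_CUBIC))
```

```text
17.5667 [0.51000636 0.03843584 0.18830619] [9.97912703e-01 6.45710603e-02 8.78299640e-04 2.08901809e-04] [-1.43522531e-01  4.56468048e-01  1.77405211e+00 -5.80496674e-05
  9.09267471e-01  1.29807733e+00] 0.06960333214896494
rack_saddle [[0.659, -0.034, 0.167], [0.293, 0.23, 0.001], [0.508, 0.036, 0.09], [0.658, -0.028, 0.165]]
fan_slide_top []
chew_block [[0.533, -0.124, 0.042], [0.656, 0.026, 0.162], [0.533, -0.126, 0.034]]
```

View pics/s6.png

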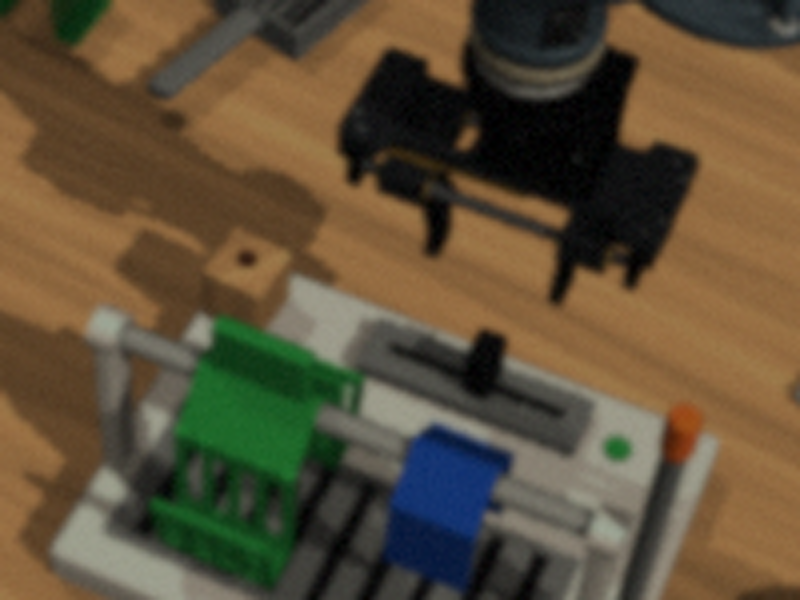

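move_arm(series="0 0 15 0 0 0;0 0 40 0 0 0;0 0 65 0 0 0;0 0 85 0 0 0;0 0 98 0 0 0;0 0 104 0 0 0;0 0 104 0 0 0")

```text
time: 18.45
position: [0.5086, 0.0386, 0.0824]
tool_rot: [0.998, 0.064, -0.001, -0.0]
ft_force: [0.3, 0.4, -0.3]
grip_width: 0.0701
grip_force: 0.0
```

move_arm(series="0 0 0 0 0 0;0 0 0 0 0 0;0 0 0 0 0 0;0 0 0 0 0 0;0 0 0 0 0 0;0 0 0 0 0 0;0 0 0 0 0 0;0 0 0 0 0 0", jaw=0, newtons=15)

```text
time: 19.12
position: [0.5093, 0.0385, 0.0837]
tool_rot: [0.998, 0.064, 0.0, 0.0]
ft_force: [-0.9, -0.3, -0.3]
grip_width: 0.0243
grip_force: 0.0
```

move_arm(series="0 0 0 0 0 0;0 0 0 0 0 0;0 0 0 0 0 0;0 0 0 0 0 0")

```text
time: 19.45
position: [0.5093, 0.0386, 0.0836]
tool_rot: [0.998, 0.064, 0.0, -0.0]
ft_force: [0.1, 1.0, 1.5]
grip_width: 0.02
grip_force: 15.0
```

move_arm(series="0 -4 0 0 0 0;0 -10 0 0 0 0;0 -17 0 0 0 0;0 -24 0 0 0 0;0 -31 0 0 0 0;0 -37 0 0 0 0;0 -41 0 0 0 0;0 -42 0 0 0 0")

```text
time: 20.12
position: [0.5038, 0.0812, 0.0836]
tool_rot: [0.998, 0.065, 0.0, -0.0]
ft_force: [-0.0, -1.3, 2.7]
grip_width: 0.02
grip_force: 15.0
```

move_arm(series="0 -1 0 0 0 0;0 -2 0 0 0 0;0 -3 0 0 0 0;0 -4 0 0 0 0;0 -4 0 0 0 0;0 -4 0 0 0 0")

```text
time: 20.62
position: [0.5034, 0.0842, 0.0836]
tool_rot: [0.998, 0.064, -0.0, -0.0]
ft_force: [-0.6, -0.8, 4.5]
grip_width: 0.02
grip_force: 15.0
```

move_arm(series="0 -1 0 0 0 0;0 -2 0 0 0 0;0 -3 0 0 0 0;0 -4 0 0 0 0;0 -4 0 0 0 0;0 -4 0 0 0 0")

```text
time: 21.12
position: [0.5032, 0.086, 0.0836]
tool_rot: [0.998, 0.065, -0.0, 0.002]
ft_force: [-1.2, -11.1, 3.4]
grip_width: 0.0201
grip_force: 15.0
```

move_arm(series="0 0 0 0 0 0;0 0 0 0 0 0;0 0 0 0 0 0;0 0 0 0 0 0;0 0 0 0 0 0;0 0 0 0 0 0", jaw=0.6)

```text
time: 21.62
position: [0.5028, 0.0884, 0.0834]
tool_rot: [0.998, 0.064, -0.0, -0.0]
ft_force: [-0.1, 0.4, 1.0]
grip_width: 0.0487
grip_force: 0.0
```

move_arm(series="0 0 -5 0 0 0;0 0 -20 0 0 0;0 0 -45 0 0 0;0 0 -75 0 0 0;0 0 -105 0 0 0;0 0 -130 0 0 0;0 0 -150 0 0 0;0 0 -150 0 0 0")

```text
time: 22.28
position: [0.5055, 0.0883, 0.2381]
tool_rot: [0.998, 0.064, 0.005, 0.0]
ft_force: [0.3, 0.1, 0.1]
grip_width: 0.052
grip_force: 0.0
```

Run:
```python
from rig import robot
from h import *
C=[robot.camera(n) for n in("scene","top")]
o=robot.get_obs(); print(o["time"],o["position"],o["grip_width"])
for n in("rack_saddle","fan_slide_top","chew_block","guard"):
  print(n,[np.round(d["xyz"],3).tolist() for c in C for d in robot.tip_of(c,n)[:4] if d["xyz"][1]>-.2])
c=C[0]; u=proj(c,[[.55,0,.15]])[0].astype(int)
cv2.imwrite("pics/s7.png",cv2.resize(c["img"][u[1]-75:u[1]+75,u[0]-100:u[0]+100,::-1],None,fx=4,fy=4,interpolation=cv2.INTER_CUBIC))
```

```text
22.3833 [0.50305349 0.08822209 0.23436475] 0.05208043871298089
rack_saddle [[0.656, -0.032, 0.166], [0.663, -0.029, 0.165]]
fan_slide_top [[0.502, 0.084, 0.09]]
chew_block [[0.534, -0.122, 0.037], [0.535, -0.124, 0.036]]
guard [[0.648, 0.087, 0.095], [0.646, 0.086, 0.1]]
```

View pics/s7.png

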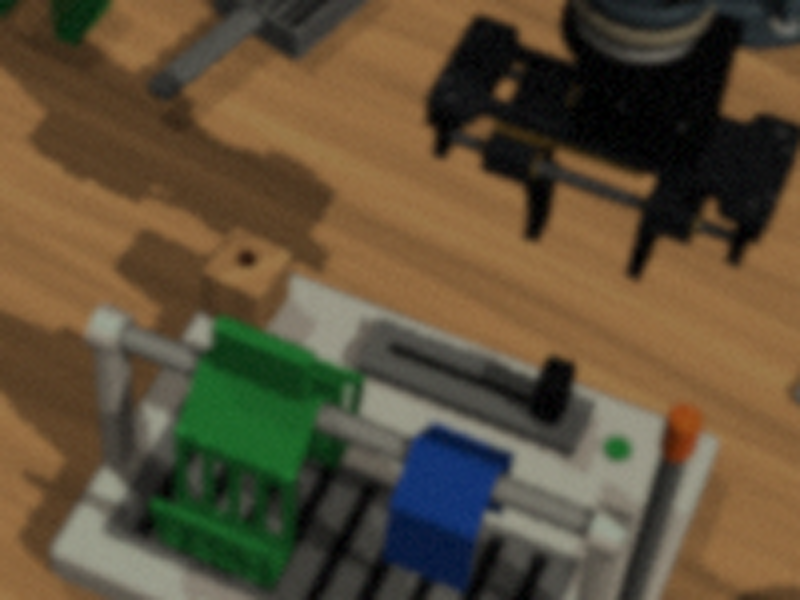

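The picture shows the fan grip at (553, 390), at the end of its slot next to the green dot. The rack is still hanging at (240, 430), clear of the guard and the posts.

```bash
python3 -c "
from rig import robot
print(robot.hand_in())"
```

```text
the job is handed in; nothing more can be done
None
```

The green rack hangs released on the bar, clear of the guard and posts; the fan grip is at its stop by the green dot, and I handed the job in at about 22 s (no verdict was returned).

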